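# Nip a display module in the board holder

## Task

Clamp the display module in the board holder for soldering: lift it off its nest, lay it flat, glass side up, square and roughly centred on the holder's two rails between the jaws, and let go; then slide the orange-gripped jaw up until the module is held between both jaws with the jaw's sprung pad pushed in about 1 mm. The glass is fragile: handle the module gently, never push the pad in past about half of its 3 mm travel, and leave the other things on the bench where they are.

Things in the scene. Friction and masses are not known exactly. Their poses are not given: they have to be found in the camera images.
- module: Display module: green board 62 mm (own x) by 146 (own y) by 2 thick; dark display frame 44x124x8 with yellow-green glass on top; black block 20x90x4 under its middle. 110-175 g. Origin: centre of the board's underside; z out of the glass. Either end may face the sliding jaw. Pick it by its long edges across the 62 mm with a light grip: 20-50 N a finger is safe, 75 N breaks it.
- nest: Low black moulded nest, fixed, 50 mm (x) by 120 mm (y), on which the module starts, the board's underside 30 mm above the bench, the board's long edges overhanging the nest by some 6 mm. Origin: centre of its underside.
- holder: Board holder screwed to the bench: grey base plate 110 mm (x) by 376 (y), 8 thick; blue end blocks 43 high. Origin: centre of its underside on the bench, z up. Two blue jaws, 76 wide, 21 high above the rails, faces square to y. The rear jaw (black thumbscrew, 39 above the rails) is at the -y end, clamped where last left: it does not give.
- rails (a point): Point midway between the holder's two flat aluminium rails, at their top, 45 mm above the bench, above the holder's origin; axes as the holder. Rails run along y, 7 mm wide, centred at x = -20 and +20. The module lies across both. The rear jaw's face is anywhere from y = -109 to -85 mm: not reported, to be found by touch or sight.
- slide_jaw: Sliding jaw, at the +y end, moves only along the holder's y. Origin: mid-width on the face of its black sprung pad (unpressed), at rail-top height. Starts at holder y = +90 to +120 mm, can go to +25. A brake drags at a steady 9 N or so and holds it where left. The pad gives 3 mm into the jaw: 1 N to start, then 4 N per mm (1 mm: 5 N, plus the drag: 14 N at the grip).
- jaw_grip (a point): Middle of the top of the sliding jaw's orange thumb grip: a block 34 mm (x) by 16 (y) standing 35 high on the jaw, its centre 22 mm behind (+y of) the pad's face, its top 56 mm above the rail tops. Pinch it along y or push it from behind. Pushing the loose module along the rails takes 0.5 to 2 N.
- breadboard: white solderless breadboard 55 x 165 x 9 mm, lying beyond the nest; origin centre of underside. Leave it.
- screwdriver: screwdriver, 170 mm, orange handle, lying on the robot's side of the nest; leave it.
- spool_blue: spool of blue wire, 62 mm across, 50 mm high, standing; origin centre of underside. Leave it.
- spool_black: spool of black wire, 62 mm across, 50 mm high, standing; leave it.
- multimeter: green and black multimeter 92 mm wide, propped on its stand, about 190 mm high; leave it.
- stripper: wire stripper with orange handles, 160 mm, lying far out on the robot's left; leave it.
- parts_tray: blue divided tray 90 x 130 x 35 mm; leave it.
Not all that is in view belongs to the job. Of the things that look like the module, the middle-sized one is meant.

How it is judged:
On the way:
1. the module lies on the holder's rails between the jaws, let go, not yet clamped (z of module in the frame of holder between 0.042 and 0.048 m and x of module in the frame of holder between -0.012 and 0.012 m and angle between module's own z axis and vertical below 0.05 rad and contact force between the fingers and module below 0.1 N and contact force between module and slide_jaw below 2.5 N), for 0.2 s.
At the end, for the whole second after the job is handed in: The module lies flat on both rails (height within 2 mm, tilt under 2.3 degrees), glass up, centred within 10 mm, square within 3 degrees, held between the jaws by the sprung pad with 2.8 to 8 N (pad pushed in about 0.5 to 1.7 mm); all at rest (contact force between module and slide_jaw between 2.8 and 8 N and z of module in the frame of holder between 0.043 and 0.047 m and x of module in the frame of holder between -0.01 and 0.01 m and angle between module's own z axis and vertical below 0.04 rad and angle between the y axis of module and the y axis of holder, either way round below 0.05 rad and linear speed of each of module, slide_jaw below 0.005 m/s); the robot touches nothing.
It fails at once if the sliding jaw presses the module with more than 8.5 N (pad far past half its travel) (contact force between module and slide_jaw above 8.5 N).
It fails at once if the fingers squeeze the module with more than 150 N in all (75 N each) (contact force between the fingers and module above 150 N).
It fails at once if the module is banged or pressed on the holder (more than 40 N in all) (contact force between module and holder above 40 N).
It fails at once if the module is tipped by more than 35 degrees (angle between module's own z axis and vertical above 0.6 rad).
It fails at once if another thing on the bench is shifted by more than 20 mm (distance of any of breadboard, screwdriver, spool_blue, spool_black, multimeter, stripper, parts_tray from where it was at the start of the episode above 0.02 m).
It also fails if it takes over 70 s, if anything falls off the work surface, if the arm or the gripper's body presses on something with over 40 N, if the wrist force passes 120 N, or if a joint passes its speed limit or range.

## Robot

A 6-joint arm with a two-finger parallel gripper is mounted at the origin on the work surface. World frame = base frame: x ahead of the robot, y to its left, z up, the work surface at z = 0. Lengths are in m, angles in rad, forces in N, time in s.
With the tool pointing down it reaches from about 0.225 to 0.875 m from the base axis. Payload 3.4 kg.
Tool frame: the origin (TCP) lies on the mounting face of the last link; the fingertips stand 173 mm ahead of it and the grasp point (between the pads) lies 155 mm ahead of it; z points along the fingers, y is the line along which they close (so a half turn about z gives the same grasp; the last joint's range is limited). The gripper opens to 85 mm and grips with 20 to 120 N. Pads are 22 mm wide; open, the fingers measure 114 mm over their backs; the gripper's body (76 mm by 85 mm) begins 54 mm behind the grasp point. The pads swing forward as they close: fully open they stand 13 mm farther back than shut.
Start: joints at [0.995, 0.276, 1.505, -0, 1.361, -0.121], TCP at [0.253, 0.517, 0.405] pointing down, gripper open.
Joint ranges: [-2.89, 2.89], [-0.75, 2.08], [0.22, 2.7], [-1.18, 4.32], [0.11, 2.71], [-2.7, 2.7]. Speed limits (rad/s): [2.57, 2.57, 3.14, 3.14, 3.14, 3.14].

## Interface

Orientations are given as a unit quaternion [w, x, y, z].
In Python, from rig import manip gives the robot as it stands.
- The arm moves only by the tool carry_out, never from a script. Its arguments are lists of equal length, an entry for each row: "linear": the shift along the world's x, y, z each as a share of 500 mm, from -1 to 1, a list of three; "angular": the turn, a rotation vector about the world's x, y, z each as a share of 0.08 rad, from -1 to 1, a list of three; "hand": the opening, from 0 (shut) to 1 (fully open). In form: {"linear": [[x, y, z], ...], "angular": [[rx, ry, rz], ...], "hand": [hand, ...]}. A call has 1 to 8 rows; each row shifts and turns the commanded pose from where the row before left it; what a row does not reach is not made up. A row lasts 1/12 s, in which the tool goes at most 41.7 mm and 7.16 degrees, less where a joint would pass 70% of its speed; a pose out of reach is approached as far as the arm can. A call with a number of a shift or a turn outside -1 to 1 is refused whole. A call with a gripper value outside its range is refused whole. The fingers move at their own pace and stop on an object; "force" is the grip in N (left out, the last holds). Time passes only in rows, so rows that do not move let the fingers close. It gives the time, the measured TCP pose, the force, the opening and the grip force at its end, in the units of the state.
- manip.get_state(): the state, without advancing time (a new reading comes with each control period).
- manip.get_image(name): name is "scene" or "top"; returns the picture (400x640x3 uint8, red, green, blue); there is no depth.
- manip.camera_params(name): a dict with "fx", "fy", "cx", "cy" (pixels), "view" (4x4, takes a point from world to camera coordinates). Camera axes: x right, y down, z forward; pixel columns grow to the right and rows downward; lengths in m; the calibration is good to about 2 mm. A picture is of the moment at which its call begins. camera_params takes no time and is no camera call.
- manip.sign_off(): hands the job in; it is judged then, once.
The state is a dict: "clock": time; "qpos": joint angles; "qd": joint speeds; "effort": joint torques, N m; "position": TCP position; "ee_rot": TCP orientation; "contact_force": force on the tool from outside, world axes, zero at the start; "moment": the same for the moment, N m; "width": finger opening in m; "gripper_force": force on a finger pad.
Only numpy, scipy, OpenCV 4.12 (cv2) and the standard library are available. Lean on these libraries where they do the work, as an engineer would, in place of code of your own. Each camera call takes 0.05 s, during which the arm holds its last target. There are 200 camera calls.

## Working session

There is one attempt and no reset: what is moved stays moved. The work goes in short steps, Python scripts to look and compute and a tool call to move; the robot and the scene stay as the last step left them, time stands still between calls to the robot, and variables do not carry over. Pictures are saved under pics/ and viewed, at most 10 in all, crops included, and the job is handed in when it is done.

Besides the shell and the picture viewer there is one more tool, called after "Emit:" as name(argument=value, ...) on one line, values as JSON. carry_out: Moves the arm, as the interface text tells. Its arguments: {"type":"object","properties":{"linear":{"type":"array"},"angular":{"type":"array"},"hand":{"type":"array"},"force":{"type":"number"}},"required":["linear","angular","hand"]}

```bash
mkdir -p pics; python3 - <<'E'
from rig import manip
import cv2,json
for n in("scene","top"):
    cv2.imwrite(f"pics/{n}0.png",manip.get_image(n)[:,:,::-1]); p=manip.camera_params(n); print(n,{k:(v.tolist() if hasattr(v,'tolist') else v) for k,v in p.items()})
print(manip.get_state())
E
```

```text
scene {'fx': 391.7604403009299, 'fy': 391.7604403009299, 'cx': 324.97007750743006, 'cy': 199.99642965374213, 'view': [[-0.2386867750755301, 0.9708908398703906, -0.01999000899976128, 0.15031033983134592], [0.5791113525590142, 0.12578607311430506, -0.8054861297053794, -0.2104643276874879], [-0.7795246402400068, -0.20383532781696587, -0.5922773796055676, 1.459962063773763], [0.0, 0.0, 0.0, 1.0]]}
top {'fx': 395.49333141956055, 'fy': 395.49333141956055, 'cx': 318.619752679732, 'cy': 198.44806533604557, 'view': [[-0.01921851169619813, -0.9998138971213345, -0.0016792650870556215, -0.01779478463867847], [-0.9745477079096904, 0.019108000593441823, -0.22336438686883292, 0.4834489025833094], [0.22335490551172527, -0.0026562071399899648, -0.9747335691087476, 1.2084073216663505], [0.0, 0.0, 0.0, 1.0]]}
{'clock': 0.1, 'qpos': array([ 9.94962337e-01,  2.76519208e-01,  1.50600893e+00, -2.06950166e-05,
        1.36071038e+00, -1.20988175e-01]), 'qd': array([ 0.00086072, -0.00269006, -0.00421013, -0.00032159,  0.00155083,
       -0.00149756]), 'effort': array([ 8.68410407e-04, -4.17701948e+01, -2.46406692e+01,  4.88979890e-05,
        5.93547709e-03,  5.55589622e-05]), 'position': array([0.25250726, 0.51637443, 0.40393218]), 'ee_rot': array([-2.71443000e-04,  2.25465354e-01,  9.74250839e-01, -7.76942632e-04]), 'contact_force': array([-0.29089656, -0.33496524, -0.06039927]), 'moment': array([ 0.01303569, -0.01348496,  0.05756706]), 'gripper_force': 0.0, 'width': 0.08561933642111046}
```

View pics/scene0.png

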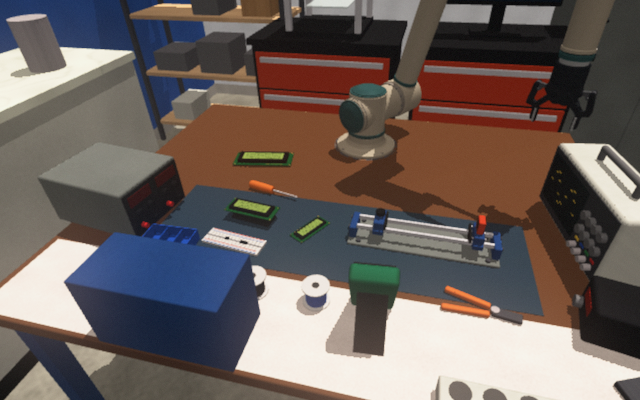

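View pics/top0.png

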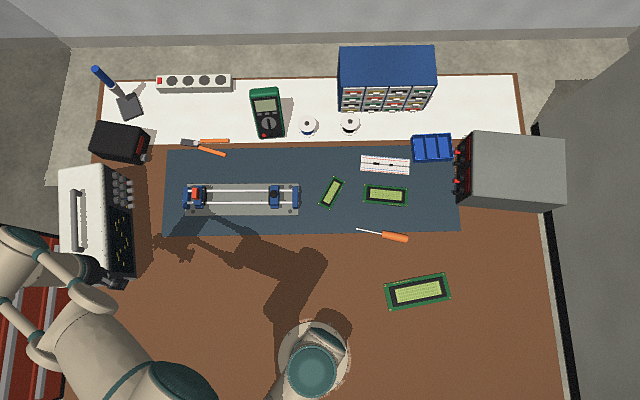

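In the top view there are three lookalikes: a small one at (331,192), a middle one at (386,195) and a large one at (418,291). The middle one fits: it stands raised on a black nest, between the breadboard and the screwdriver. I'll confirm it in a crop.

```bash
python3 - <<'E'
import cv2,numpy as np
t=cv2.imread("pics/top0.png");s=cv2.imread("pics/scene0.png")
a=cv2.resize(t[170:230,172:312],(800,343),interpolation=cv2.INTER_CUBIC)
b=cv2.resize(t[170:220,350:420],(400,286),interpolation=cv2.INTER_CUBIC)
c=cv2.resize(s[190:232,218:288],(400,240),interpolation=cv2.INTER_CUBIC)
c=cv2.copyMakeBorder(c,0,46,0,0,cv2.BORDER_CONSTANT)
o=np.vstack([a,np.hstack([b,c])])[:600]
cv2.imwrite("pics/crop1.png",o)
cv2.imwrite("pics/crop2.png",cv2.resize(s[205:270,340:510],(800,306),interpolation=cv2.INTER_CUBIC))
E
```

```text
(no output)
```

View pics/crop1.png

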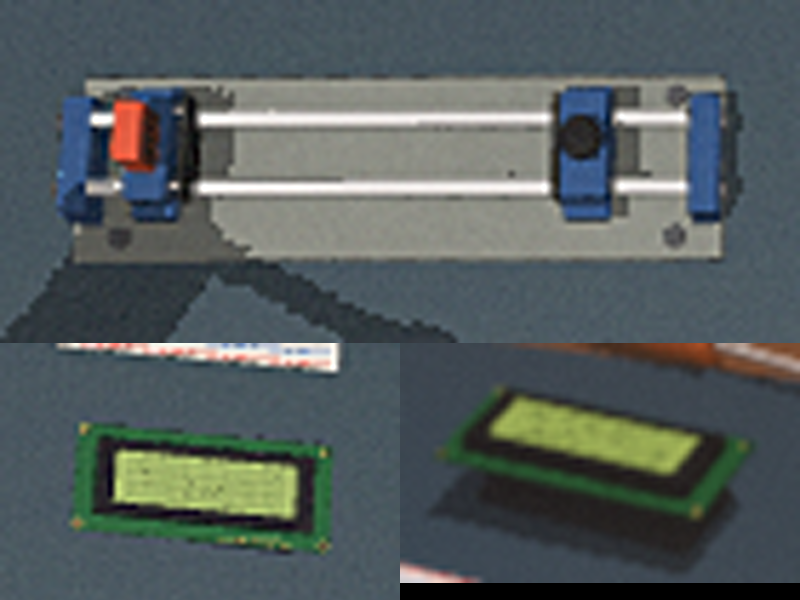

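View pics/crop2.png

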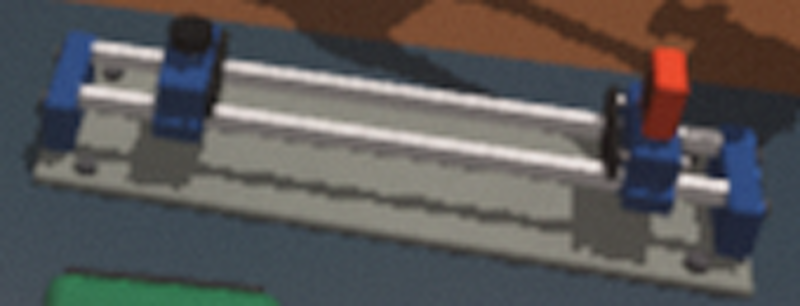

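The crop confirms the middle module: four-cornered board on its black nest, with corners near (82,424), (330,447), (326,553) and (74,529) in crop1. The holder's plate, the orange grip (left, +y end) and the rear jaw with its black knob are clear in both views.

```bash
cat >h.py <<'E'
from rig import manip
import numpy as np
P={n:manip.camera_params(n) for n in("scene","top")}
def ray(n,u,v,z):
    p=P[n];V=np.array(p["view"]);R=V[:3,:3];c=-R.T@V[:3,3]
    d=R.T@np.array([(u-p["cx"])/p["fx"],(v-p["cy"])/p["fy"],1]);return c+d*(z-c[2])/d[2]
def crop(n,x,y,z,u0,v0,s): return ray(n,u0+(x+.5)/s-.5,v0+(y+.5)/s-.5,z)
E
python3 - <<'E'
from h import *
np.set_printoptions(precision=4,suppress=True)
s=800/140
T=lambda x,y,z:crop("top",x,y,z,172,170,s)
S=lambda x,y,z:crop("scene",x,y,z,340,205,800/170)
M=np.array([crop("top",x,y-343,.032,350,170,s) for x,y in[(82,424),(330,447),(326,553),(74,529)]])
print("module",M,M.mean(0)); print(np.linalg.norm(np.diff(M,axis=0),axis=1))
l=(M[0]+M[3]-M[1]-M[2])/2;print("yaw long",np.degrees(np.arctan2(l[1],l[0])))
M2=np.array([crop("scene",x,y,.032,218,190,400/70) for x,y in[(503-400,388-343),(750-400,447-343),(697-400,515-343),(438-400,455-343)]]);print("scene",M2,M2.mean(0))
H=np.array([T(*p,.008) for p in[(87,78),(723,78),(722,259),(75,260)]]);print("plate",H,H.mean(0))
l=(H[0]+H[3]-H[1]-H[2])/2;print(np.degrees(np.arctan2(l[1],l[0])),np.linalg.norm(np.diff(H,axis=0),axis=1))
for p in[(197,119),(550,117),(197,188),(550,187)]:print("rail",T(*p,.045))
print("endblocks",T(66,98,.043),T(719,93,.043),T(719,218,.043),T(66,218,.043))
print("grip top",T(113,101,.101),T(146,100,.101),T(150,168,.101),T(112,166,.101))
print("rear jaw top face edge",T(561,88,.066),T(561,205,.066)); print("pad",T(192,97,.066),T(192,195,.066))
print("scene rearface",S(222,28,.066),"gripS",S(652,48,.101),S(683,48,.101),"pad",S(607,90,.066))
print("scene plate",[S(*p,.008) for p in[(38,170),(750,285)]])
E
```

```text
module [[ 0.5347 -0.1768  0.032 ]
 [ 0.5183 -0.3181  0.032 ]
 [ 0.4564 -0.3115  0.032 ]
 [ 0.4731 -0.1695  0.032 ]] [ 0.4956 -0.244   0.032 ]
[0.1423 0.0622 0.143 ]
yaw long 83.33590124555053
scene [[ 0.4623 -0.3092  0.032 ]
 [ 0.4824 -0.1689  0.032 ]
 [ 0.5379 -0.176   0.032 ]
 [ 0.5213 -0.3171  0.032 ]] [ 0.501  -0.2428  0.032 ]
plate [[0.5546 0.4127 0.008 ]
 [0.5472 0.0403 0.008 ]
 [0.4396 0.0417 0.008 ]
 [0.4463 0.4136 0.008 ]] [0.4969 0.227  0.008 ]
88.92182713729886 [0.3725 0.1077 0.372 ]
rail [0.519  0.3364 0.045 ]
rail [0.5163 0.1365 0.045 ]
rail [0.479  0.3346 0.045 ]
rail [0.4757 0.1361 0.045 ]
endblocks [0.5333 0.412  0.043 ] [0.529  0.0409 0.043 ] [0.4565 0.0414 0.043 ] [0.4636 0.408  0.043 ]
grip top [0.5156 0.3661 0.101 ] [0.5158 0.3482 0.101 ] [0.478  0.3442 0.101 ] [0.4795 0.3647 0.101 ]
rear jaw top face edge [0.5275 0.1278 0.066 ] [0.4608 0.1273 0.066 ]
pad [0.5264 0.3336 0.066 ] [0.4704 0.3311 0.066 ]
scene rearface [0.4747 0.1297 0.066 ] gripS [0.4899 0.3491 0.101 ] [0.4865 0.3645 0.101 ] pad [0.4847 0.3339 0.066 ]
scene plate [array([0.5486, 0.0411, 0.008 ]), array([0.5549, 0.4113, 0.008 ])]
```

Emit:
carry_out(linear=[[0.0245,-0.076,0],[0.0245,-0.076,0],[0.0245,-0.076,0],[0.0245,-0.076,0],[0.0245,-0.076,0],[0.0245,-0.076,0],[0.0245,-0.076,0],[0.0245,-0.076,0]], angular=[[0,0,-0.77],[0,0,-0.77],[0,0,-0.77],[0,0,-0.77],[0,0,-0.77],[0,0,-0.77],[0,0,-0.77],[0,0,-0.77]], hand=[0.92,0.92,0.92,0.92,0.92,0.92,0.92,0.92], force=25)

```text
clock: 0.77
position: [0.3504, 0.2107, 0.4045]
ee_rot: [-0.0, 0.457, 0.889, -0.0]
contact_force: [1.0, 0.5, -0.4]
width: 0.0786
gripper_force: 0.0
```

Emit:
carry_out(linear=[[0.0245,-0.076,0],[0.0245,-0.076,0],[0.0245,-0.076,0],[0.0245,-0.076,0],[0.0245,-0.076,0],[0.0245,-0.076,0],[0.0245,-0.076,0],[0.0245,-0.076,0]], angular=[[0,0,-0.77],[0,0,-0.77],[0,0,-0.77],[0,0,-0.77],[0,0,-0.77],[0,0,-0.77],[0,0,-0.77],[0,0,-0.77]], hand=[0.92,0.92,0.92,0.92,0.92,0.92,0.92,0.92])

```text
clock: 1.43
position: [0.4485, -0.0935, 0.4045]
ee_rot: [-0.0, 0.661, 0.75, 0.0]
contact_force: [1.4, 1.2, 0.1]
width: 0.0784
gripper_force: 0.0
```

Emit:
carry_out(linear=[[0.0245,-0.076,0],[0.0245,-0.076,0],[0.0245,-0.076,0],[0.0245,-0.076,0],[0,0,0],[0,0,0]], angular=[[0,0,-0.77],[0,0,-0.77],[0,0,-0.77],[0,0,-0.77],[0,0,0],[0,0,0]], hand=[0.92,0.92,0.92,0.92,0.92,0.92])

```text
clock: 1.93
position: [0.4979, -0.2455, 0.4035]
ee_rot: [-0.001, 0.748, 0.664, -0.0]
contact_force: [0.4, 1.2, -0.6]
width: 0.0785
gripper_force: 0.0
```

Emit:
carry_out(linear=[[0,0,-0.08],[0,0,-0.08],[0,0,-0.08],[0,0,-0.08],[0,0,0],[0,0,0]], angular=[[0,0,0],[0,0,0],[0,0,0],[0,0,0],[0,0,0],[0,0,0]], hand=[0.92,0.92,0.92,0.92,0.92,0.92])

```text
clock: 2.43
position: [0.4967, -0.2418, 0.2435]
ee_rot: [-0.003, 0.746, 0.665, -0.001]
contact_force: [1.0, -0.4, 1.0]
width: 0.0784
gripper_force: 0.0
```

```bash
python3 - <<'E'
from h import *;import cv2
s=manip.get_image("scene")[:,:,::-1];t=manip.get_image("top")[:,:,::-1]
a=cv2.resize(s[130:250,190:310],(400,400),interpolation=cv2.INTER_CUBIC);b=cv2.resize(t[150:250,335:435],(400,400),interpolation=cv2.INTER_CUBIC)
cv2.imwrite("pics/pre.png",np.hstack([a,b]));print(manip.get_state()["position"])
E
```

```text
[ 0.49852868 -0.24333732  0.24694266]
```

View pics/pre.png

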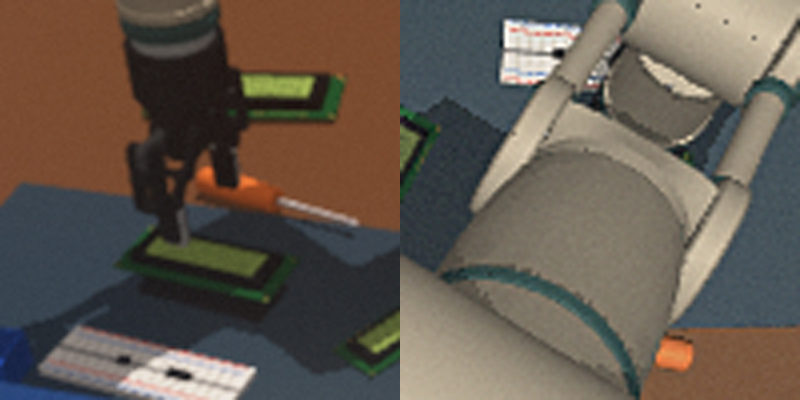

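The scene view (left) shows the open fingers over the module: near fingertip at crop (180,240), far one at (228,185). The board spans (118,262) to (295,270). The top view is blocked by the arm.

```bash
python3 - <<'E'
from h import *
for z in(.075,.085,.09):print(crop("scene",178,243,z,190,130,400/120),crop("scene",228,186,z,190,130,400/120))
E
```

```text
[ 0.53350198 -0.24832114  0.075     ] [ 0.44822296 -0.23923707  0.075     ]
[ 0.54573493 -0.241478    0.085     ] [ 0.46182435 -0.2325397   0.085     ]
[ 0.5518514  -0.23805643  0.09      ] [ 0.46862504 -0.22919101  0.09      ]
```

Emit:
carry_out(linear=[[0,0,-0.02],[0,0,-0.02],[0,0,-0.01],[0,0,0]], angular=[[0,0,0],[0,0,0],[0,0,0],[0,0,0]], hand=[0.92,0.92,0.92,0.92])

```text
clock: 2.87
position: [0.4971, -0.2432, 0.219]
ee_rot: [-0.001, 0.747, 0.665, -0.0]
contact_force: [-0.8, -0.2, -0.4]
width: 0.0784
gripper_force: 0.0
```

Emit:
carry_out(linear=[[0,0,-0.014],[0,0,-0.014],[0,0,-0.014],[0,0,-0.014],[0,0,-0.014],[0,0,0]], angular=[[0,0,0],[0,0,0],[0,0,0],[0,0,0],[0,0,0],[0,0,0]], hand=[0.92,0.92,0.92,0.92,0.92,0.92])

```text
clock: 3.37
position: [0.497, -0.2431, 0.1829]
ee_rot: [-0.002, 0.747, 0.665, -0.0]
contact_force: [0.2, -0.2, 0.0]
width: 0.0785
gripper_force: 0.0
```

Nothing touched. I'll close lightly.

Emit:
carry_out(linear=[[0,0,0],[0,0,0],[0,0,0],[0,0,0],[0,0,0],[0,0,0],[0,0,0],[0,0,0]], angular=[[0,0,0],[0,0,0],[0,0,0],[0,0,0],[0,0,0],[0,0,0],[0,0,0],[0,0,0]], hand=[0.85,0.8,0.76,0.73,0.71,0.69,0.67,0.65], force=30)

```text
clock: 4.03
position: [0.4977, -0.2436, 0.1855]
ee_rot: [0.001, 0.747, 0.665, 0.0]
contact_force: [-1.0, 0.3, 6.6]
width: 0.0604
gripper_force: 31.5
```

Emit:
carry_out(linear=[[0,0,0.006],[0,0,0.01],[0,0,0.02],[0,0,0.03],[0,0,0.03],[0,0,0.03],[0,0,0.02],[0,0,0]], angular=[[0,0,0],[0,0,0],[0,0,0],[0,0,0],[0,0,0],[0,0,0],[0,0,0],[0,0,0]], hand=[0.65,0.65,0.65,0.65,0.65,0.65,0.65,0.65])

```text
clock: 4.7
position: [0.4983, -0.2439, 0.2603]
ee_rot: [0.003, 0.747, 0.665, 0.001]
contact_force: [0.3, -0.1, -1.0]
width: 0.0606
gripper_force: 33.0
```

```bash
python3 - <<'E'
from h import *;import cv2
s=manip.get_image("scene")[:,:,::-1]
cv2.imwrite("pics/lift.png",cv2.resize(s[110:240,180:330],(750,650))[:600]);print(manip.get_state()["contact_force"],manip.get_state()["moment"])
E
```

```text
[-0.23748773 -0.50888161 -2.3313287 ] [-0.02943855  0.02715096  0.02864536]
```

View pics/lift.png

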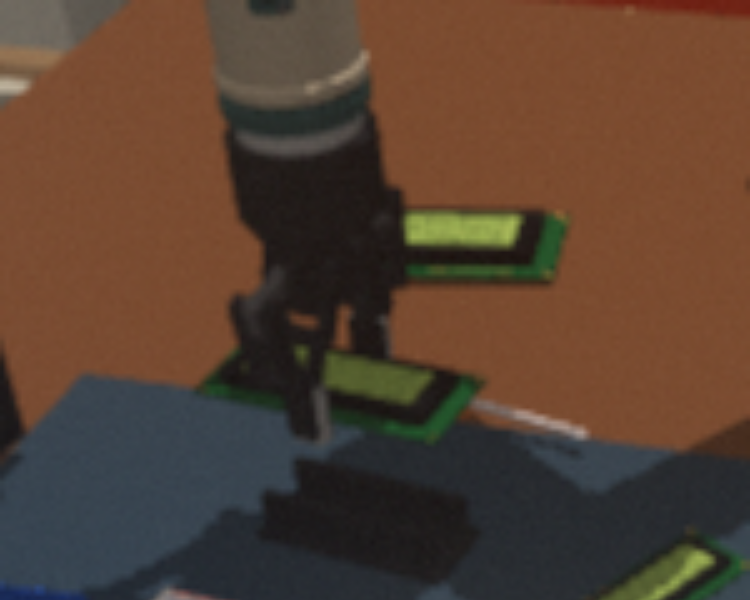

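The module is held level above the nest. Its corners are at crop (200,390) left, (486,381) right and (432,440) bottom.

```bash
python3 - <<'E'
from h import *
a,b,c=[crop("scene",x,y,.105,180,110,5) for x,y in[(200,390),(486,381),(432,440)]]
print(a,b,c,(a+b)/2,np.degrees(np.arctan2((c-a)[1],(c-a)[0])),np.linalg.norm(c-a),manip.get_state()["position"])
E
```

```text
[ 0.52067034 -0.31735763  0.105     ] [ 0.47989998 -0.16867252  0.105     ] [ 0.53739441 -0.17792472  0.105     ] [ 0.50028516 -0.24301507  0.105     ] 83.160418410221 0.14043229790541847 [ 0.49792272 -0.24361379  0.25904519]
```

Emit:
carry_out(linear=[[0,0.01,0.04],[0,0.03,0.04],[0,0.05,0.04],[0,0.06,0],[0,0.07,0],[0,0.07,0],[0,0.07,0],[0,0.07,0]], angular=[[0,0,0],[0,0,0.2],[0,0,0.2],[0,0,0.2],[0,0,0.2],[0,0,0.2],[0,0,0.27],[0,0,0]], hand=[0.65,0.65,0.65,0.65,0.65,0.65,0.65,0.65])

```text
clock: 5.42
position: [0.4968, -0.0269, 0.3168]
ee_rot: [-0.001, 0.712, 0.702, -0.0]
contact_force: [1.3, 0.4, -1.8]
width: 0.0603
gripper_force: 33.4
```

Emit:
carry_out(linear=[[0,0.07,0],[0,0.07,0],[0,0.07,0],[0,0.07,0],[0,0.07,0],[0,0.06,0],[0,0.05,0],[0,0.022,0]], angular=[[0,0,0],[0,0,0],[0,0,0],[0,0,0],[0,0,0],[0,0,0],[0,0,0],[0,0,0]], hand=[0.65,0.65,0.65,0.65,0.65,0.65,0.65,0.65])

```text
clock: 6.08
position: [0.497, 0.2154, 0.3166]
ee_rot: [-0.001, 0.711, 0.703, -0.0]
contact_force: [-0.1, -0.5, -1.4]
width: 0.0603
gripper_force: 33.4
```

Emit:
carry_out(linear=[[0,0,0],[0,0,-0.04],[0,0,-0.04],[0,0,-0.04],[0,0,-0.03],[0,0,0],[0,0,0]], angular=[[0,0,0],[0,0,0],[0,0,0],[0,0,0],[0,0,0],[0,0,0],[0,0,0]], hand=[0.65,0.65,0.65,0.65,0.65,0.65,0.65])

```text
clock: 6.67
position: [0.4974, 0.2113, 0.2418]
ee_rot: [-0.0, 0.713, 0.702, -0.002]
contact_force: [0.1, 0.3, -1.2]
width: 0.0607
gripper_force: 33.4
```

```bash
python3 - <<'E'
from h import *;import cv2
s=manip.get_image("scene")[:,:,::-1];t=manip.get_image("top")[:,:,::-1]
print(s.shape)
a=cv2.resize(s[190:265,340:510],(800,353),interpolation=cv2.INTER_CUBIC);b=cv2.resize(t[170:213,172:312],(800,246),interpolation=cv2.INTER_CUBIC)
cv2.imwrite("pics/place.png",np.vstack([a,b]));print(manip.get_state()["position"],manip.get_state()["ee_rot"])
E
```

```text
(400, 640, 3)
[0.49818401 0.21192917 0.24347412] [4.69388781e-04 7.12461454e-01 7.01710929e-01 4.77722042e-04]
```

View pics/place.png

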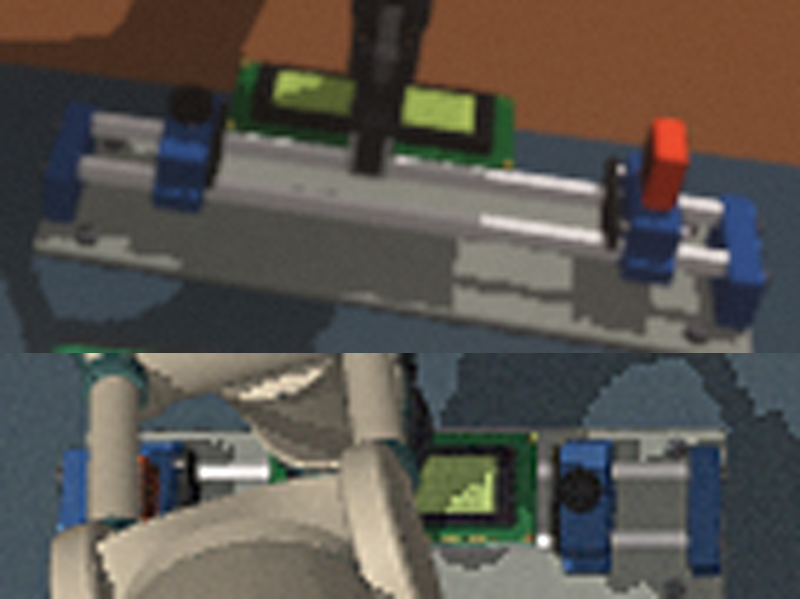

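The module hangs square over the rails, with clearance to the rear jaw: its right end is at (534,434)–(532,541) in the lower crop and the jaw at x≈560. I'll check its offset from the rail axis.

```bash
python3 - <<'E'
from h import *
a,b=[crop("top",x,y-353,.09,172,170,800/140) for x,y in[(535,434),(533,542)]]
print(a,b,(a+b)/2)
k=800/170
for x,y in[(512,167),(228,130),(516,97),(243,62)]:print(crop("scene",x,y,.09,340,190,k))
E
```

```text
[0.52533187 0.13911523 0.09      ] [0.46479808 0.13953604 0.09      ] [0.49506498 0.13932564 0.09      ]
[0.53101782 0.28114862 0.09      ]
[0.53192858 0.13768675 0.09      ]
[0.47123109 0.28360602 0.09      ]
[0.47083014 0.13899641 0.09      ]
```

Emit:
carry_out(linear=[[0,0,-0.02],[0,0,-0.02],[0,0,-0.015],[0,0,-0.01],[0,0,-0.006],[0,0,0],[0,0,0]], angular=[[0,0,0],[0,0,0],[0,0,0],[0,0,0],[0,0,0],[0,0,0],[0,0,0]], hand=[0.65,0.65,0.65,0.65,0.65,0.65,0.65])

```text
clock: 7.35
position: [0.4976, 0.2126, 0.207]
ee_rot: [-0.0, 0.712, 0.702, -0.0]
contact_force: [-0.1, 0.0, -1.1]
width: 0.0603
gripper_force: 33.4
```

Emit:
carry_out(linear=[[0,0,-0.003],[0,0,-0.003],[0,0,-0.003],[0,0,-0.002],[0,0,0],[0,0,0]], angular=[[0,0,0],[0,0,0],[0,0,0],[0,0,0],[0,0,0],[0,0,0]], hand=[0.65,0.65,0.65,0.65,0.65,0.65])

```text
clock: 7.85
position: [0.4976, 0.2126, 0.2017]
ee_rot: [0.0, 0.712, 0.702, -0.0]
contact_force: [-1.0, -0.3, -1.9]
width: 0.0603
gripper_force: 33.4
```

Emit:
carry_out(linear=[[0,0,-0.001],[0,0,-0.001],[0,0,0],[0,0,0]], angular=[[0,0,0],[0,0,0],[0,0,0],[0,0,0]], hand=[0.65,0.65,0.65,0.65])

```text
clock: 8.18
position: [0.4976, 0.2126, 0.2007]
ee_rot: [0.0, 0.712, 0.702, 0.0]
contact_force: [-0.3, 0.2, -1.2]
width: 0.0601
gripper_force: 33.4
```

Emit:
carry_out(linear=[[0,0,-0.001],[0,0,-0.001],[0,0,0],[0,0,0]], angular=[[0,0,0],[0,0,0],[0,0,0],[0,0,0]], hand=[0.65,0.65,0.65,0.65])

```text
clock: 8.52
position: [0.4976, 0.2126, 0.2005]
ee_rot: [0.0, 0.712, 0.702, 0.0]
contact_force: [-1.8, 0.1, 5.4]
width: 0.06
gripper_force: 33.8
```

Emit:
carry_out(linear=[[0,0,-0.001],[0,0,0],[0,0,0],[0,0,0]], angular=[[0,0,0],[0,0,0],[0,0,0],[0,0,0]], hand=[0.65,0.65,0.65,0.65])

```text
clock: 8.85
position: [0.4976, 0.2126, 0.2004]
ee_rot: [0.0, 0.712, 0.702, 0.0]
contact_force: [-2.8, -0.7, 8.9]
width: 0.0606
gripper_force: 34.0
```

Seated on the rails. I'll back off the press slightly and let go.

Emit:
carry_out(linear=[[0,0,0.0015],[0,0,0],[0,0,0],[0,0,0],[0,0,0],[0,0,0],[0,0,0],[0,0,0]], angular=[[0,0,0],[0,0,0],[0,0,0],[0,0,0],[0,0,0],[0,0,0],[0,0,0],[0,0,0]], hand=[0.65,0.68,0.71,0.74,0.78,0.85,0.92,0.92])

```text
clock: 9.52
position: [0.4976, 0.2126, 0.1997]
ee_rot: [-0.0, 0.712, 0.702, -0.0]
contact_force: [0.1, -0.1, 0.9]
width: 0.0785
gripper_force: 0.0
```

Emit:
carry_out(linear=[[0,0,0],[0,0,0.01],[0,0,0.02],[0,0,0.04],[0,0,0.06],[0,0,0.07],[0,0,0.04],[0,0,0]], angular=[[0,0,0],[0,0,0],[0,0,0],[0,0,0],[0,0,0],[0,0,0],[0,0,0],[0,0,0]], hand=[0.92,0.92,0.92,0.92,0.92,0.92,0.92,0.92])

```text
clock: 10.18
position: [0.4992, 0.2131, 0.3261]
ee_rot: [0.003, 0.712, 0.702, 0.005]
contact_force: [0.4, 0.2, -0.1]
width: 0.0783
gripper_force: 0.0
```

Emit:
carry_out(linear=[[0,0.03,0],[0.001,0.06,0],[0.001,0.07,0],[0.001,0.07,0],[0.001,0.07,0],[0,0.045,0],[0,0.02,0],[0,0,0]], angular=[[0,0,0],[0,0,0],[0,0,0],[0,0,0],[0,0,0],[0,0,0],[0,0,0],[0,0,0]], hand=[0.6,0.3,0,0,0,0,0,0])

```text
clock: 10.85
position: [0.4992, 0.3968, 0.3195]
ee_rot: [-0.0, 0.711, 0.703, -0.0]
contact_force: [-1.0, 0.1, -0.6]
width: -0.0001
gripper_force: 0.0
```

Emit:
carry_out(linear=[[0,0,-0.04],[0,0,-0.04],[0,0,-0.035],[0,0,-0.02],[0,0,0],[0,0,0]], angular=[[0,0,0],[0,0,0],[0,0,0],[0,0,0],[0,0,0],[0,0,0]], hand=[0,0,0,0,0,0])

```text
clock: 11.35
position: [0.4998, 0.394, 0.2524]
ee_rot: [0.0, 0.713, 0.702, -0.001]
contact_force: [0.4, 0.9, -0.8]
width: -0.0002
gripper_force: 0.0
```

```bash
python3 - <<'E'
from h import *;import cv2
s=manip.get_image("scene")[:,:,::-1];t=manip.get_image("top")[:,:,::-1]
a=cv2.resize(s[190:265,340:510],(800,353),interpolation=cv2.INTER_CUBIC);b=cv2.resize(t[170:213,172:312],(800,246),interpolation=cv2.INTER_CUBIC)
cv2.imwrite("pics/onrail.png",np.vstack([a,b]));print(manip.get_state()["position"],manip.get_state()["contact_force"])
E
```

```text
[0.50020994 0.39473902 0.25371701] [0.3888624  0.94501638 0.1297533 ]
```

View pics/onrail.png

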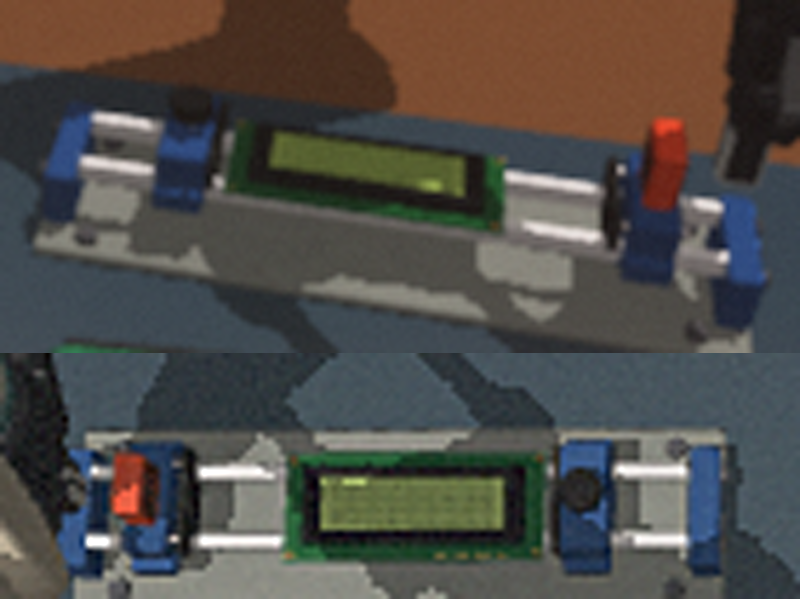

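The module lies flat and square on the rails: ends at x≈286 and 545 in the lower crop, pad face at x≈198. The shut fingers are behind the grip. Now I'll push, feeling the force.

Emit:
carry_out(linear=[[0,-0.008,0],[0,-0.008,0],[0,-0.008,0],[0,-0.006,0],[0,-0.006,0],[0,-0.006,0],[0,-0.006,0],[0,-0.006,0]], angular=[[0,0,0],[0,0,0],[0,0,0],[0,0,0],[0,0,0],[0,0,0],[0,0,0],[0,0,0]], hand=[0,0,0,0,0,0,0,0])

```text
clock: 12.12
position: [0.4995, 0.3703, 0.2529]
ee_rot: [-0.002, 0.713, 0.701, 0.003]
contact_force: [-1.5, 9.3, -1.0]
width: -0.0
gripper_force: 4.6
```

Emit:
carry_out(linear=[[0,-0.006,0],[0,-0.006,0],[0,-0.006,0],[0,-0.006,0]], angular=[[0,0,0],[0,0,0],[0,0,0],[0,0,0]], hand=[0,0,0,0])

```text
clock: 12.45
position: [0.4993, 0.3584, 0.2529]
ee_rot: [-0.002, 0.713, 0.701, 0.003]
contact_force: [-1.8, 9.6, -1.1]
width: 0.0001
gripper_force: 4.6
```

Emit:
carry_out(linear=[[0,-0.004,0],[0,-0.004,0],[0,-0.004,0],[0,-0.004,0]], angular=[[0,0,0],[0,0,0],[0,0,0],[0,0,0]], hand=[0,0,0,0])

```text
clock: 12.78
position: [0.4992, 0.3504, 0.2529]
ee_rot: [-0.002, 0.713, 0.701, 0.003]
contact_force: [-2.2, 9.4, -0.4]
width: 0.0004
gripper_force: 4.6
```

Emit:
carry_out(linear=[[0,-0.004,0],[0,-0.004,0],[0,-0.004,0],[0,-0.004,0],[0,-0.003,0]], angular=[[0,0,0],[0,0,0],[0,0,0],[0,0,0],[0,0,0]], hand=[0,0,0,0,0])

```text
clock: 13.2
position: [0.4992, 0.3408, 0.2529]
ee_rot: [-0.002, 0.713, 0.701, 0.002]
contact_force: [-1.3, 9.0, 1.0]
width: -0.0001
gripper_force: 4.5
```

```bash
python3 - <<'E'
from h import *;import cv2
t=manip.get_image("top")[:,:,::-1]
s=manip.get_image("scene")[:,:,::-1]
a=cv2.resize(s[190:265,340:510],(800,353),interpolation=cv2.INTER_CUBIC)
b=cv2.resize(t[170:213,172:312],(800,246),interpolation=cv2.INTER_CUBIC)
cv2.imwrite("pics/push.png",np.vstack([a,b]))
E
```

```text
(no output)
```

View pics/push.png

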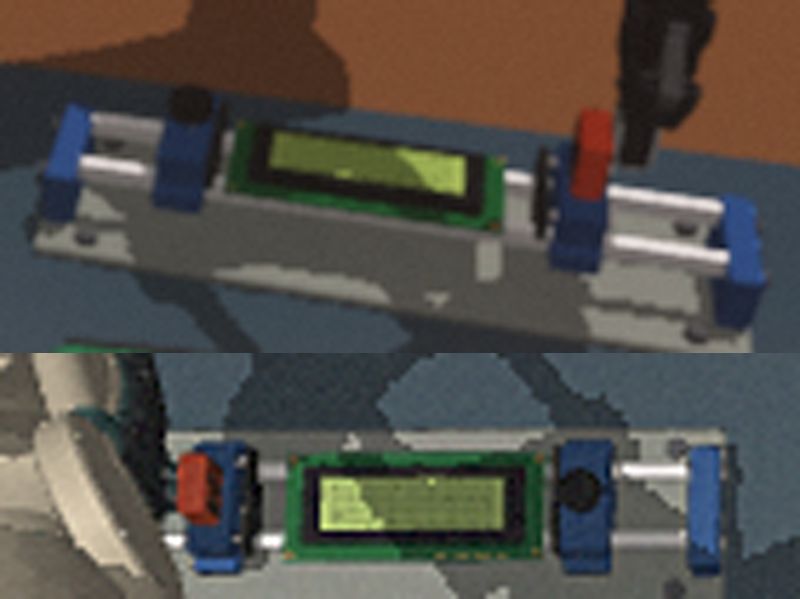

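The pad is now at x≈260 against the module's end at 287, about 12–15 mm to go. I'll continue more slowly.

Emit:
carry_out(linear=[[0,-0.002,0],[0,-0.002,0],[0,-0.002,0],[0,-0.002,0],[0,-0.002,0],[0,-0.002,0],[0,-0.002,0],[0,-0.002,0]], angular=[[0,0,0],[0,0,0],[0,0,0],[0,0,0],[0,0,0],[0,0,0],[0,0,0],[0,0,0]], hand=[0,0,0,0,0,0,0,0])

```text
clock: 13.97
position: [0.499, 0.3329, 0.2529]
ee_rot: [-0.003, 0.713, 0.701, 0.002]
contact_force: [-2.7, 8.8, -0.7]
width: 0.0001
gripper_force: 4.5
```

Emit:
carry_out(linear=[[0,-0.001,0],[0,-0.001,0],[0,-0.001,0],[0,-0.001,0],[0,0,0]], angular=[[0,0,0],[0,0,0],[0,0,0],[0,0,0],[0,0,0]], hand=[0,0,0,0,0])

```text
clock: 14.38
position: [0.4991, 0.3308, 0.2529]
ee_rot: [-0.002, 0.713, 0.701, 0.002]
contact_force: [-2.6, 9.7, 0.3]
width: 0.0
gripper_force: 4.4
```

Emit:
carry_out(linear=[[0,-0.001,0],[0,-0.001,0],[0,-0.001,0],[0,-0.001,0]], angular=[[0,0,0],[0,0,0],[0,0,0],[0,0,0]], hand=[0,0,0,0])

```text
clock: 14.72
position: [0.499, 0.3288, 0.2529]
ee_rot: [-0.003, 0.713, 0.701, 0.002]
contact_force: [-2.9, 9.0, 0.5]
width: 0.0001
gripper_force: 4.5
```

Emit:
carry_out(linear=[[0,-0.001,0],[0,-0.001,0]], angular=[[0,0,0],[0,0,0]], hand=[0,0])

```text
clock: 14.88
position: [0.499, 0.3278, 0.2529]
ee_rot: [-0.003, 0.713, 0.701, 0.002]
contact_force: [-3.1, 8.7, 0.1]
width: -0.0006
gripper_force: 4.5
```

```bash
python3 - <<'E'
from h import *
t=manip.get_image("top").astype(int)
for v in(190,191,202,203): print(v,[tuple(t[v,u]) for u in range(212,227)])
print([tuple(t[191,u]) for u in range(264,272)])
E
```

```text
190 [(np.int64(87), np.int64(33), np.int64(24)), (np.int64(25), np.int64(21), np.int64(25)), (np.int64(66), np.int64(33), np.int64(20)), (np.int64(43), np.int64(58), np.int64(90)), (np.int64(35), np.int64(58), np.int64(85)), (np.int64(22), np.int64(38), np.int64(56)), (np.int64(18), np.int64(26), np.int64(39)), (np.int64(27), np.int64(25), np.int64(24)), (np.int64(12), np.int64(11), np.int64(13)), (np.int64(141), np.int64(133), np.int64(134)), (np.int64(68), np.int64(91), np.int64(77)), (np.int64(36), np.int64(71), np.int64(47)), (np.int64(30), np.int64(72), np.int64(41)), (np.int64(32), np.int64(36), np.int64(36)), (np.int64(39), np.int64(34), np.int64(37))]
191 [(np.int64(89), np.int64(45), np.int64(36)), (np.int64(26), np.int64(28), np.int64(27)), (np.int64(33), np.int64(17), np.int64(5)), (np.int64(41), np.int64(62), np.int64(93)), (np.int64(37), np.int64(58), np.int64(89)), (np.int64(22), np.int64(37), np.int64(59)), (np.int64(31), np.int64(37), np.int64(50)), (np.int64(32), np.int64(29), np.int64(31)), (np.int64(15), np.int64(15), np.int64(17)), (np.int64(123), np.int64(116), n
[... 1229 characters left out ...]
4(18), np.int64(18), np.int64(19)), (np.int64(92), np.int64(86), np.int64(89)), (np.int64(95), np.int64(124), np.int64(104)), (np.int64(50), np.int64(106), np.int64(67)), (np.int64(44), np.int64(103), np.int64(62)), (np.int64(36), np.int64(83), np.int64(51)), (np.int64(26), np.int64(60), np.int64(39)), (np.int64(28), np.int64(59), np.int64(39))]
[(np.int64(40), np.int64(73), np.int64(47)), (np.int64(22), np.int64(62), np.int64(34)), (np.int64(31), np.int64(68), np.int64(43)), (np.int64(78), np.int64(87), np.int64(76)), (np.int64(88), np.int64(83), np.int64(83)), (np.int64(36), np.int64(37), np.int64(28)), (np.int64(30), np.int64(45), np.int64(64)), (np.int64(24), np.int64(23), np.int64(25))]
```

About 4 mm remain to the module, then about 6 mm to the rear jaw.

Emit:
carry_out(linear=[[0,-0.001,0],[0,-0.001,0],[0,-0.001,0],[0,-0.001,0],[0,-0.001,0],[0,-0.001,0]], angular=[[0,0,0],[0,0,0],[0,0,0],[0,0,0],[0,0,0],[0,0,0]], hand=[0,0,0,0,0,0])

```text
clock: 15.43
position: [0.499, 0.3248, 0.2529]
ee_rot: [-0.003, 0.713, 0.701, 0.002]
contact_force: [-3.7, 9.0, -0.3]
width: -0.0
gripper_force: 4.5
```

Emit:
carry_out(linear=[[0,-0.001,0],[0,-0.001,0],[0,-0.001,0],[0,-0.001,0]], angular=[[0,0,0],[0,0,0],[0,0,0],[0,0,0]], hand=[0,0,0,0])

```text
clock: 15.77
position: [0.499, 0.323, 0.2529]
ee_rot: [-0.003, 0.713, 0.701, 0.002]
contact_force: [-3.0, 9.4, -0.2]
width: 0.0003
gripper_force: 4.9
```

Emit:
carry_out(linear=[[0,-0.001,0],[0,-0.001,0]], angular=[[0,0,0],[0,0,0]], hand=[0,0])

```text
clock: 15.93
position: [0.499, 0.322, 0.2529]
ee_rot: [-0.003, 0.713, 0.701, 0.002]
contact_force: [-2.5, 9.9, -0.1]
width: 0.0002
gripper_force: 4.9
```

```bash
python3 - <<'E'
from h import *
t=manip.get_image("top").astype(int)
for v in(190,191,202): print(v,t[v,216:228].tolist(), t[v,264:272].tolist())
E
```

```text
190 [[69, 37, 35], [42, 60, 92], [32, 48, 77], [19, 34, 55], [6, 20, 26], [35, 33, 31], [24, 20, 24], [23, 63, 38], [34, 70, 45], [26, 53, 36], [18, 27, 28], [22, 13, 17]] [[30, 37, 28], [33, 70, 44], [26, 67, 41], [32, 69, 45], [68, 77, 67], [42, 39, 33], [42, 61, 96], [36, 52, 70]]
191 [[71, 45, 36], [37, 58, 90], [36, 52, 74], [37, 49, 66], [33, 34, 40], [27, 27, 23], [12, 12, 18], [28, 69, 43], [34, 67, 45], [23, 57, 33], [30, 28, 32], [38, 33, 41]] [[26, 32, 29], [25, 66, 41], [35, 70, 41], [36, 72, 48], [39, 48, 39], [39, 39, 35], [40, 50, 66], [19, 22, 22]]
202 [[37, 55, 82], [26, 47, 77], [97, 99, 102], [138, 128, 125], [69, 68, 64], [28, 24, 25], [23, 49, 33], [44, 105, 62], [50, 111, 65], [35, 54, 43], [47, 38, 45], [40, 36, 39]] [[25, 48, 30], [35, 70, 46], [21, 62, 37], [25, 59, 37], [67, 63, 60], [33, 27, 26], [36, 54, 86], [43, 60, 91]]
```

The pad now touches the module and is sliding it (the grip force went from 4.5 to 4.9 N). I'll go in 1 mm steps.

Emit:
carry_out(linear=[[0,-0.001,0],[0,-0.001,0]], angular=[[0,0,0],[0,0,0]], hand=[0,0])

```text
clock: 16.15
position: [0.4989, 0.3211, 0.2529]
ee_rot: [-0.003, 0.713, 0.701, 0.002]
contact_force: [-3.1, 9.7, 0.7]
width: -0.0002
gripper_force: 4.9
```

Emit:
carry_out(linear=[[0,-0.001,0],[0,-0.001,0]], angular=[[0,0,0],[0,0,0]], hand=[0,0])

```text
clock: 16.32
position: [0.4989, 0.32, 0.2529]
ee_rot: [-0.003, 0.713, 0.701, 0.002]
contact_force: [-2.6, 10.0, 0.8]
width: 0.0001
gripper_force: 4.9
```

Emit:
carry_out(linear=[[0,-0.001,0],[0,-0.0006,0]], angular=[[0,0,0],[0,0,0]], hand=[0,0])

```text
clock: 16.48
position: [0.4989, 0.3192, 0.2529]
ee_rot: [-0.003, 0.713, 0.701, 0.002]
contact_force: [-2.8, 10.5, 0.2]
width: 0.0002
gripper_force: 4.9
```

Emit:
carry_out(linear=[[0,-0.001,0],[0,-0.0006,0]], angular=[[0,0,0],[0,0,0]], hand=[0,0])

```text
clock: 16.65
position: [0.4989, 0.3186, 0.2529]
ee_rot: [-0.003, 0.713, 0.701, 0.003]
contact_force: [-3.3, 11.0, -0.1]
width: -0.0002
gripper_force: 5.5
```

The force is rising, so the rear jaw has been reached. Smaller steps from here.

Emit:
carry_out(linear=[[0,-0.0006,0],[0,0,0]], angular=[[0,0,0],[0,0,0]], hand=[0,0])

```text
clock: 16.82
position: [0.4989, 0.3184, 0.2529]
ee_rot: [-0.003, 0.713, 0.701, 0.003]
contact_force: [-3.6, 12.2, -0.7]
width: -0.0003
gripper_force: 5.5
```

Emit:
carry_out(linear=[[0,-0.0008,0],[0,0,0]], angular=[[0,0,0],[0,0,0]], hand=[0,0])

```text
clock: 16.98
position: [0.4989, 0.3182, 0.2529]
ee_rot: [-0.003, 0.713, 0.701, 0.003]
contact_force: [-2.6, 11.0, -0.8]
width: 0.0002
gripper_force: 5.8
```

Emit:
carry_out(linear=[[0,-0.0008,0],[0,-0.0006,0],[0,0,0]], angular=[[0,0,0],[0,0,0],[0,0,0]], hand=[0,0,0])

```text
clock: 17.23
position: [0.4989, 0.3178, 0.2529]
ee_rot: [-0.003, 0.713, 0.701, 0.003]
contact_force: [-3.5, 12.8, -1.0]
width: -0.0
gripper_force: 6.3
```

Emit:
carry_out(linear=[[0,-0.0008,0],[0,0,0],[0,0,0]], angular=[[0,0,0],[0,0,0],[0,0,0]], hand=[0,0,0])

```text
clock: 17.48
position: [0.4989, 0.3175, 0.253]
ee_rot: [-0.004, 0.713, 0.701, 0.003]
contact_force: [-2.7, 13.4, 0.7]
width: 0.0002
gripper_force: 6.6
```

The push is about 13.4 N, so about 4.3 N on the pad, well inside the range. I'll back away and check.

Emit:
carry_out(linear=[[0,0.004,0],[0,0.02,0],[0,0.03,0],[0,0.01,0.02],[0,0,0.06],[0,0,0.06],[0,0,0.04],[0,0,0]], angular=[[0,0,0],[0,0,0],[0,0,0],[0,0,0],[0,0,0],[0,0,0],[0,0,0],[0,0,0]], hand=[0,0,0,0,0,0,0,0])

```text
clock: 18.15
position: [0.501, 0.3473, 0.3484]
ee_rot: [0.002, 0.712, 0.702, 0.005]
contact_force: [0.6, -0.3, 0.8]
width: -0.0003
gripper_force: 0.0
```

Emit:
carry_out(linear=[[0,0.07,0],[0,0.07,0],[0,0.05,0],[0,0,0],[0,0,0]], angular=[[0,0,0],[0,0,0],[0,0,0],[0,0,0],[0,0,0]], hand=[0,0,0,0,0])

```text
clock: 18.57
position: [0.4992, 0.4424, 0.3416]
ee_rot: [0.0, 0.711, 0.703, -0.001]
contact_force: [-0.0, -0.3, -0.2]
width: 0.0001
gripper_force: 0.0
```

```bash
python3 - <<'E'
from h import *;import cv2
t=manip.get_image("top")[:,:,::-1]
s=manip.get_image("scene")[:,:,::-1]
a=cv2.resize(s[190:265,340:510],(800,353),interpolation=cv2.INTER_CUBIC)
b=cv2.resize(t[170:213,172:312],(800,246),interpolation=cv2.INTER_CUBIC)
cv2.imwrite("pics/final.png",np.vstack([a,b]))
E
```

```text
(no output)
```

View pics/final.png

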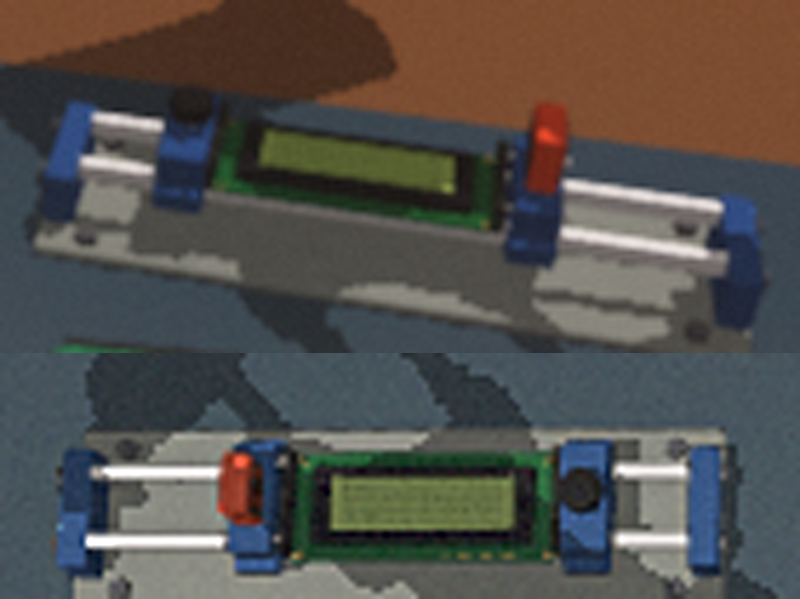

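The module is clamped flat and square: its ends meet the pad at x≈292 and the rear jaw at x≈557 in the lower crop. The arm is clear of everything, so I'll hand in.

```bash
python3 -c "
from rig import manip
print(manip.sign_off())"
```

```text
the job is handed in; nothing more can be done
None
```

I handed the job in with the module clamped glass side up, flat and square between the two jaws. The sprung pad presses it with roughly 4–5 N (about 1 mm in, estimated from the push force), and the arm is clear; the sign-off gave no verdict.

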